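Sort rubber engine mounts by squeeze and seat them

TASK

Three rubber engine mounts of the same look stand in a row on a plywood board: working from the robot's left to its right, press the cap of each one down 5 mm, hold it there about a second to feel its resistance, and let it come back; never squeeze a cap by more than 8 mm. Then set the softest mount upright in the recess of the square wooden seat and the firmest in the recess of the round wooden seat, each fully down, and leave the middle one standing where it is. Do not knock the other things on the bench about.

Things in the scene. Friction and masses are not known exactly. Their poses are not given: they have to be found in the camera images.
- board: plywood board fixed to the bench, 90 x 360 x 12 mm; origin at the centre of its underside; y runs along its length towards the robot's left. The mounts stand on its top in a row along y, about 130 mm apart.
- mount_a: one of three look-alike rubber engine mounts standing on the board, about 0.26 kg. Origin: centre of its underside, z up its axis. From below: steel flange 56 mm across, 6 mm thick; rigid black body 44 mm across up to 36 mm (grip it 11 to 36 mm up); thin rubber neck; steel cap 40 mm across, 46 to 52 mm up. One of the three is soft, one middle, one firm; which name and place is not told.
- mount_b: the second mount, like mount_a in shape and sizes; one of the three is soft, one middle, one firm
- mount_c: the third mount, like mount_a in shape and sizes; one of the three is soft, one middle, one firm
- mount_a_top (a point): centre of the top face of mount_a's cap, 52 mm above its underside. On all three the cap moves straight down against the rubber like a spring (its travel ends at 9.5 mm) and comes back by itself. Pressed 5 mm down it pushes back with about 4 N (soft), 9 N (middle) or 16 N (firm mount), in proportion to the depth.
- mount_b_top (a point): centre of the top face of mount_b's cap, 52 mm above its underside when not pressed; moves with the cap
- mount_c_top (a point): centre of the top face of mount_c's cap, 52 mm above its underside when not pressed; moves with the cap
- square_seat: square wooden seat block fixed to the bench, 104 x 104 x 30 mm; origin at the centre of its underside. In its top centre is a round recess 62 mm across and 6 mm deep (floor 24 mm above the underside); a seated mount's flange is flush with the block's top.
- round_seat: the same seat as a round wooden block, 112 mm across, 30 mm high, with the same recess (62 mm across, 6 mm deep); origin at the centre of its underside. The two seats may be swapped left for right.
- tape: bystander: roll of paper tape lying flat, 48 mm across, 18 mm high, near the seats
- mug: bystander: white mug, 80 mm across, 90 mm high
- glue: bystander: white glue bottle, 60 mm across, 170 mm high
- varnish: bystander: tin, 90 mm across, 100 mm high
- spanner: bystander: steel spanner lying flat
- driver: bystander: screwdriver lying flat
- offcut: bystander: wood offcut, 50 x 100 x 25 mm
Things that resemble listed ones, but are neither listed nor needed, are in the scene too. What is shaped like the mount_b but red is not meant.

How it is judged:
On the way, in this order (a step that is already met when the one before it is completed fails the run):
1. the mount at the left end of the board's row is squeezed 3.5 to 6.5 mm and held there 0.3 s (((z of mount_a in the frame of board below 0.016 m and z of mount_a_top in the frame of mount_a between 0.0455 and 0.0485 m and y of mount_a in the frame of board above 0.065 m) or (z of mount_b in the frame of board below 0.016 m and z of mount_b_top in the frame of mount_b between 0.0455 and 0.0485 m and y of mount_b in the frame of board above 0.065 m) or (z of mount_c in the frame of board below 0.016 m and z of mount_c_top in the frame of mount_c between 0.0455 and 0.0485 m and y of mount_c in the frame of board above 0.065 m))), for 0.3 s.
2. then the middle one of the row, the same (((z of mount_a in the frame of board below 0.016 m and z of mount_a_top in the frame of mount_a between 0.0455 and 0.0485 m and y of mount_a in the frame of board between -0.065 and 0.065 m) or (z of mount_b in the frame of board below 0.016 m and z of mount_b_top in the frame of mount_b between 0.0455 and 0.0485 m and y of mount_b in the frame of board between -0.065 and 0.065 m) or (z of mount_c in the frame of board below 0.016 m and z of mount_c_top in the frame of mount_c between 0.0455 and 0.0485 m and y of mount_c in the frame of board between -0.065 and 0.065 m))), for 0.3 s.
3. then the one at the right end, the same (((z of mount_a in the frame of board below 0.016 m and z of mount_a_top in the frame of mount_a between 0.0455 and 0.0485 m and y of mount_a in the frame of board below -0.065 m) or (z of mount_b in the frame of board below 0.016 m and z of mount_b_top in the frame of mount_b between 0.0455 and 0.0485 m and y of mount_b in the frame of board below -0.065 m) or (z of mount_c in the frame of board below 0.016 m and z of mount_c_top in the frame of mount_c between 0.0455 and 0.0485 m and y of mount_c in the frame of board below -0.065 m))), for 0.3 s.
At the end, for the whole second after the job is handed in: Softest in the square seat, firmest in the round seat: within 6 mm of the recess centre, underside 21.5 to 26.5 mm up the block; the middle mount within 20 mm of its start; all three upright within 3 degrees, at rest, caps unpressed. (The judge tells grades by hidden 0.02 mm marks.) (((x of mount_a_top in the frame of mount_a above 1e-05 m and horizontal distance between mount_a and square_seat below 0.006 m and z of mount_a in the frame of square_seat between 0.0215 and 0.0265 m) or (x of mount_b_top in the frame of mount_b above 1e-05 m and horizontal distance between mount_b and square_seat below 0.006 m and z of mount_b in the frame of square_seat between 0.0215 and 0.0265 m) or (x of mount_c_top in the frame of mount_c above 1e-05 m and horizontal distance between mount_c and square_seat below 0.006 m and z of mount_c in the frame of square_seat between 0.0215 and 0.0265 m)) and ((x of mount_a_top in the frame of mount_a below -1e-05 m and horizontal distance between mount_a and round_seat below 0.006 m and z of mount_a in the frame of round_seat between 0.0215 and 0.0265 m) or (x of mount_b_top in the frame of mount_b below -1e-05 m and horizontal distance between mount_b and round_seat below 0.006 m and z of mount_b in the frame of round_seat between 0.0215 and 0.0265 m) or (x of mount_c_top in the frame of mount_c below -1e-05 m and horizontal distance between mount_c and round_seat below 0.006 m and z of mount_c in the frame of round_seat between 0.0215 and 0.0265 m)) and ((x of mount_a_top in the frame of mount_a between -1e-05 and 1e-05 m and distance of mount_a from where it was at the start of the episode below 0.02 m) or (x of mount_b_top in the frame of mount_b between -1e-05 and 1e-05 m and distance of mount_b from where it was at the start of the episode below 0.02 m) or (x of mount_c_top in the frame of mount_c between -1e-05 and 1e-05 m and distance of mount_c from where it was at the start of the episode below 0.02 m)) and linear speed of each of mount_a, mount_b, mount_c below 0.01 m/s and angle between each of mount_a, mount_b, mount_c's own z axis and vertical below 0.05 rad and z of mount_a_top in the frame of mount_a above 0.0505 m and z of mount_b_top in the frame of mount_b above 0.0505 m and z of mount_c_top in the frame of mount_c above 0.0505 m); the robot touches nothing.
It fails at once if a cap is squeezed by more than 8 mm (z of mount_a_top in the frame of mount_a below 0.044 m or z of mount_b_top in the frame of mount_b below 0.044 m or z of mount_c_top in the frame of mount_c below 0.044 m).
It fails at once if another thing on the bench is moved by more than 30 mm (distance of any of tape, mug, glue, varnish, spanner, driver, offcut from where it was at the start of the episode above 0.03 m).
It fails at once if the middle mount is shifted by more than 30 mm ((x of mount_a_top in the frame of mount_a between -1e-05 and 1e-05 m and distance of mount_a from where it was at the start of the episode above 0.03 m) or (x of mount_b_top in the frame of mount_b between -1e-05 and 1e-05 m and distance of mount_b from where it was at the start of the episode above 0.03 m) or (x of mount_c_top in the frame of mount_c between -1e-05 and 1e-05 m and distance of mount_c from where it was at the start of the episode above 0.03 m)).
It also fails if it takes over 72 s, if anything falls off the work surface, if the arm or the gripper's body presses on something with over 40 N, if the wrist force passes 120 N, or if a joint passes its speed limit or range.

ROBOT

A 6-joint arm with a two-finger parallel gripper is mounted at the origin on the work surface. World frame = base frame: x ahead of the robot, y to its left, z up, the work surface at z = 0. Lengths are in m, angles in rad, forces in N, time in s.
With the tool pointing down it reaches from about 0.35 to 0.775 m from the base axis. Payload 5.5 kg.
Tool frame: the origin (TCP) lies between the finger pads; the fingertips stand 8 mm ahead of it and the grasp point (between the pads) lies 11 mm behind it; z points along the fingers, y is the line along which they close (so a half turn about z gives the same grasp; the last joint's range is limited). The gripper opens to 85 mm and grips with 20 to 120 N. Pads are 22 mm wide; open, the fingers measure 114 mm over their backs; the gripper's body (76 mm by 85 mm) begins 54 mm behind the grasp point. The pads swing forward as they close: fully open they stand 13 mm farther back than shut.
Start: joints at [1.05, 0.313, 0.046, 1.304, 0, 1.431], TCP at [0.214, 0.534, 0.207] pointing down, gripper open.
Joint ranges: [-2.76, 2.76], [-0.86, 1.69], [-1.03, 1.26], [-2.2, 2.34], [-1.47, 1.5], [-3.14, 3.14]. Speed limits (rad/s): [2.57, 2.57, 3.14, 3.14, 3.14, 3.14].

INTERFACE

Orientations are given as a unit quaternion [w, x, y, z].
In Python, from workcell import status, vision, job gives the robot as it stands. The module is installed in compiled form; this text tells all that it offers.
- The arm moves only by the tool apply_moves, never from a script. Its argument "moves" is one flat list of numbers, 6 for each row, row after row: the shift along the world's x, y, z in units of 25 mm (1.0 is 25 mm), then the turn, a rotation vector about the world's x, y, z in rad. In form: [x, y, z, rx, ry, rz, x, y, z, rx, ry, rz, ...]. A call has 1 to 20 rows; each row is the pose to reach, as a shift and turn from the pose commanded when the call began; what a row does not reach only later rows make up. A row lasts 1/12 s, in which the tool goes at most 41.7 mm and 7.16 degrees, less where a joint would pass 70% of its speed; a pose out of reach is approached as far as the arm can. A call with a gripper value outside its range is refused whole. "claw" is the opening in per cent of the stroke, from 0 (shut) to 100 (fully open), set as the call begins (left out, the last holds). The fingers move at their own pace and stop on an object; "newtons" is the grip in N (left out, the last holds). Time passes only in rows, so rows that repeat a pose let the fingers close. It gives the time, the measured TCP pose, the force, the opening and the grip force at its end, in the units of the state.
- status.get_state(): the state, without advancing time (a new reading comes with each control period).
- vision.read_camera(name): name is "scene" or "top"; returns a dict with "image" (420x560x3 uint8, blue, green, red), "camera_matrix" (3x3 intrinsics, pixels), "dist_coeffs" ([k1, k2, p1, p2, k3] as OpenCV has them; the pictures are not rectified), "camera_from_world" (4x4, takes a point from world to camera coordinates). Camera axes: x right, y down, z forward; pixel columns grow to the right and rows downward; lengths in m; the calibration is good to about 2 mm. A picture is of the moment at which its call begins. There is no depth.
- job.hand_in(): hands the job in; it is judged then, once.
The state is a dict: "clock": time; "joint_pos": joint angles; "qvel": joint speeds; "tau": joint torques, N m; "tcp_pos": TCP position; "orientation": TCP orientation; "wrist_force": force on the tool from outside, world axes, zero at the start; "ft_torque": the same for the moment, N m; "finger_gap": finger opening in m; "grip_force": force on a finger pad.
Only numpy, scipy, OpenCV 4.12 (cv2) and the standard library are available. Lean on these libraries where they do the work, as an engineer would, in place of code of your own. Each camera call takes 0.05 s, during which the arm holds its last target. There are 200 camera calls.

## Working session

There is one attempt and no reset: what is moved stays moved. The work goes in short steps, Python scripts to look and compute and a tool call to move; the robot and the scene stay as the last step left them, time stands still between calls to the robot, and variables do not carry over. Pictures are saved under pics/ and viewed, at most 10 in all, crops included, and the job is handed in when it is done.

Besides the shell and the picture viewer there is one more tool, called after ">>>" as name(argument=value, ...) on one line, values as JSON. apply_moves: Moves the arm, as the interface text tells. Its arguments: {"type":"object","properties":{"moves":{"type":"array","items":{"type":"number"}},"claw":{"type":"number"},"newtons":{"type":"number"}},"required":["moves"]}

```bash
mkdir -p pics
cat > h.py <<'E'
import numpy as np, cv2
from workcell import status, vision
def cam(n): return vision.read_camera(n)
def ray(c,uv,z):
    p=cv2.undistortPoints(np.array([[uv]],float),np.array(c["camera_matrix"]),np.array(c["dist_coeffs"]))[0,0]
    T=np.array(c["camera_from_world"]);R=T[:3,:3];o=-R.T@T[:3,3];d=R.T@np.array([p[0],p[1],1])
    return o+d*(z-o[2])/d[2]
def pix(c,P):
    T=np.array(c["camera_from_world"]);r=cv2.Rodrigues(T[:3,:3])[0]
    return cv2.projectPoints(np.array([P],float),r,T[:3,3],np.array(c["camera_matrix"]),np.array(c["dist_coeffs"]))[0][0,0]
E
python3 - <<'E'
from h import *
for n in("top","scene"):
    c=cam(n);cv2.imwrite(f"pics/{n}0.png",c["image"]);T=np.array(c["camera_from_world"]);print(n,-T[:3,:3].T@T[:3,3])
print(status.get_state())
E
```

```text
top [ 0.31013701 -0.04312999  1.28634054]
scene [1.06281326 0.47093577 0.88179846]
{'clock': 0.1, 'joint_pos': array([ 1.05040438e+00,  3.13970331e-01,  4.51040576e-02,  1.30361809e+00,
       -1.27025017e-05,  1.43122837e+00]), 'qvel': array([ 0.00021743, -0.00193702,  0.00373207, -0.00074455, -0.00163325,
       -0.0011794 ]), 'tau': array([ 1.60600812e-03, -4.81727457e+01,  2.99242204e+01,  1.27404579e-02,
       -1.63187647e-04, -1.95212857e-05]), 'tcp_pos': array([0.21346461, 0.53337124, 0.20627716]), 'orientation': array([-2.67473932e-04,  1.89263387e-01,  9.81925994e-01, -8.00541331e-04]), 'wrist_force': array([ 0.31758532,  0.3108666 , -1.18259614]), 'ft_torque': array([ 0.04312743, -0.03127057, -0.04085114]), 'grip_force': 0.0, 'finger_gap': 0.08533726956933689}
```

View pics/top0.png

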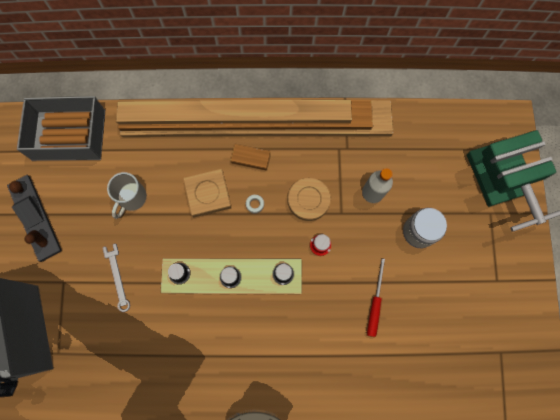

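View pics/scene0.png

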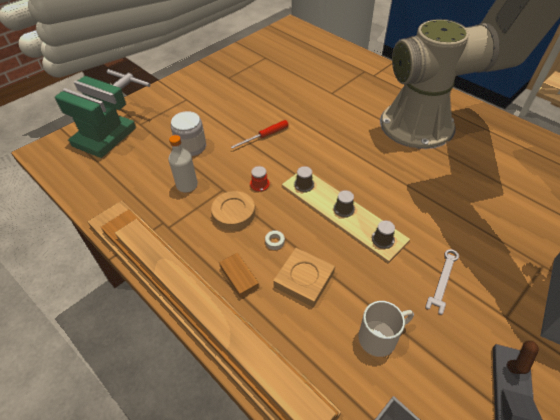

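The top view shows the board at about (232,276), with candidate mounts at (178,272), (230,276) and (284,273). The red lookalike at (321,243) is excluded by its colour. The square seat is at (207,192), the round seat at (309,198) and the tape at (255,204). In the scene view the mounts are at (385,232), (345,202) and (305,178), left to right as the robot sees them. Next I'll measure and check with one close crop.

```bash
cat > m.py <<'E'
from h import *
def blobs(m,seeds,r=14):
    n,l,s,ct=cv2.connectedComponentsWithStats(m.astype(np.uint8))
    out=[]
    for u in seeds:
        k=[i for i in range(1,n) if np.hypot(*(ct[i]-u))<r and s[i,4]>60]
        k=max(k,key=lambda i:s[i,4]) if k else None
        if k is None: out.append(None);continue
        cn=cv2.findContours((l==k).astype(np.uint8),0,1)[0][0]
        e=cv2.fitEllipse(cn); out.append((np.round(e[0],1),np.round(e[1],1),s[k,4]))
    return out
if __name__=="__main__":
    S={"top":[(178,271),(229,275),(284,272),(321,241)],"scene":[(385,228),(345,197),(305,173),(259,172)]}
    for n in S:
        c=cam(n);h=cv2.cvtColor(c["image"],cv2.COLOR_BGR2HSV)
        m=(h[...,1]<70)&(h[...,2]>115)
        for b in blobs(m,S[n]):
            print(n,b, b and ray(c,b[0],.064).round(4))
        if n=="top":
            g=(h[...,0]>25)&(h[...,0]<42)&(h[...,1]>80)&(h[...,2]>100)
            cn=max(cv2.findContours(g.astype(np.uint8),0,1)[0],key=cv2.contourArea)
            r=cv2.minAreaRect(cn);print(r,ray(c,r[0],.012).round(4),[ray(c,p,.012).round(4)[:2] for p in cv2.boxPoints(r)])
            a=cv2.resize(c["image"][160:300,155:345],None,fx=4,fy=4,interpolation=cv2.INTER_CUBIC)
            cv2.imwrite("pics/crop1.png",a)
E
python3 m.py
```

```text
top (array([175.3, 270.9]), array([14.9, 15.5]), np.int32(201)) [0.4514 0.1969 0.064 ]
top (array([228.3, 274.5]), array([15.6, 15.8]), np.int32(214)) [0.4427 0.0655 0.064 ]
top (array([283.5, 271.3]), array([15.3, 16.2]), np.int32(214)) [ 0.4503 -0.0701  0.064 ]
top (array([321.8, 241.6]), array([14.7, 15.2]), np.int32(196)) [ 0.524  -0.1661  0.064 ]
((231.0, 275.5), (33.0, 140.0), 90.0) [0.4458 0.0632 0.012 ] [array([0.4882, 0.2456]), array([ 0.4879, -0.1166]), array([ 0.4034, -0.1153]), array([0.4033, 0.242 ])]
scene (array([386. , 226.9]), array([12.2, 16.7]), np.int32(180)) [0.4536 0.1979 0.064 ]
scene (array([345.4, 196.2]), array([11. , 15.4]), np.int32(150)) [0.4443 0.0669 0.064 ]
scene (array([304.2, 171.6]), array([ 9.7, 14.4]), np.int32(126)) [ 0.4519 -0.0674  0.064 ]
scene (array([258.4, 171.5]), array([ 9.5, 13.7]), np.int32(118)) [ 0.5359 -0.1557  0.064 ]
```

View pics/crop1.png

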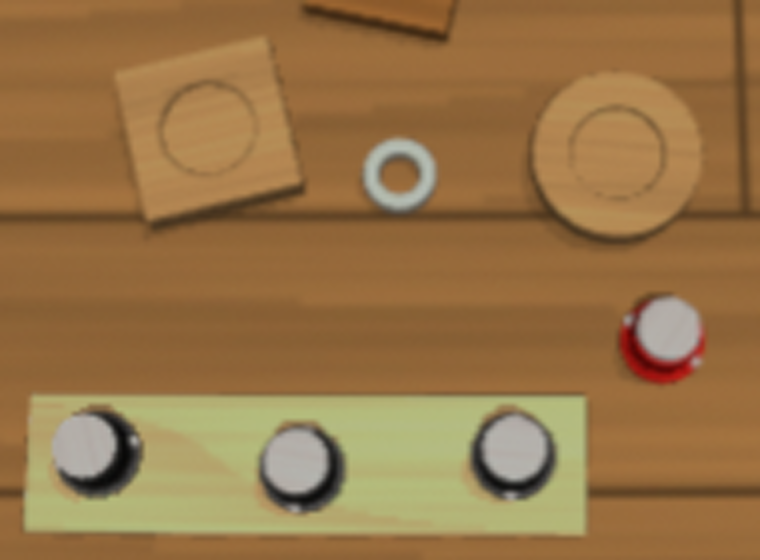

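The crop confirms the three black-bodied mounts on the yellow board at crop (86,446), (298,462) and (516,448), with the red decoy at (668,328). The recess rings are centred at about (208,127) for the square seat and (617,152) for the round one. I'll go above the left mount with the fingers shut.

>>> apply_moves(moves=[9.54,-13.46,-2,0,0,0.38,9.54,-13.46,-2,0,0,0.38,9.54,-13.46,-2,0,0,0.38,9.54,-13.46,-2,0,0,0.38,9.54,-13.46,-2,0,0,0.38,9.54,-13.46,-2,0,0,0.38,9.54,-13.46,-2,0,0,0.38,9.54,-13.46,-2,0,0,0.38,9.54,-13.46,-2,0,0,0.38,9.54,-13.46,-2,0,0,0.38,9.54,-13.46,-2,0,0,0.38,9.54,-13.46,-2,0,0,0.38,9.54,-13.46,-4,0,0,0.38,9.54,-13.46,-4,0,0,0.38,9.54,-13.46,-4,0,0,0.38,9.54,-13.46,-4,0,0,0.38,9.54,-13.46,-4,0,0,0.38,9.54,-13.46,-4,0,0,0.38], claw=0, newtons=40)

```text
clock: 1.7
tcp_pos: [0.4531, 0.1983, 0.1088]
orientation: [0.001, -0.0, 1.0, 0.0]
wrist_force: [-0.3, 0.2, 0.1]
finger_gap: 0.0002
grip_force: 0.0
```

Run:
```python
from h import *
c=cam("scene");a=cv2.resize(c["image"][130:300,200:420],None,fx=3.4,fy=3.4,interpolation=cv2.INTER_CUBIC)
cv2.imwrite("pics/s2.png",a);s=status.get_state();print(s["tcp_pos"],s["wrist_force"],s["orientation"])
t=cam("top")
for u in((207,191.75),(309.25,198)): print(ray(t,u,.03), pix(c,ray(t,u,.03)))
```

```text
[0.45308916 0.19818877 0.10865971] [0.04365919 0.35679663 0.53568131] [ 1.26485366e-03 -1.24329288e-04  9.99999118e-01  3.86715762e-04]
[0.66338946 0.12824585 0.03      ] [304.03382999 271.76363901]
[ 0.64547524 -0.13964381  0.03      ] [232.60323695 205.59666823]
```

View pics/s2.png

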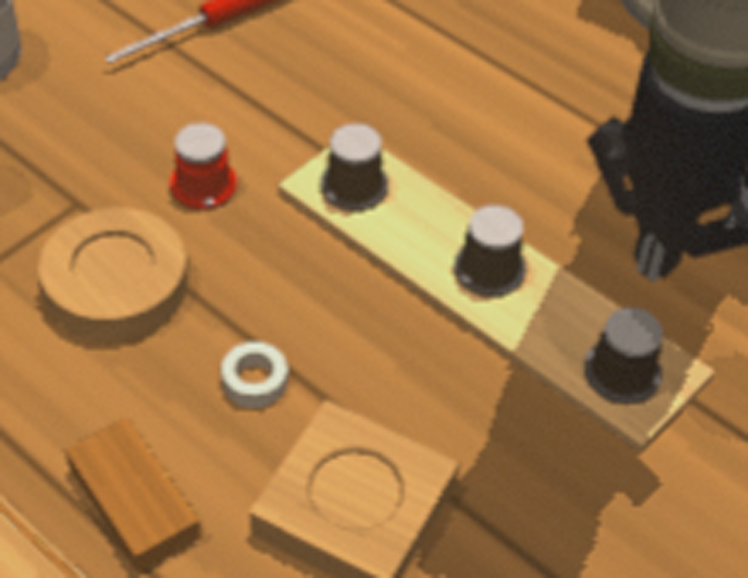

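>>> apply_moves(moves=[0,0,-0.5,0,0,0,0,0,-1.0,0,0,0,0,0,-1.2,0,0,0,0,0,-1.3,0,0,0,0,0,-1.36,0,0,0,0,0,-1.4,0,0,0,0,0,-1.4,0,0,0,0,0,-1.4,0,0,0])

```text
clock: 2.47
tcp_pos: [0.4526, 0.1974, 0.0726]
orientation: [0.0, 0.0, 1.0, 0.0]
wrist_force: [-0.1, -0.0, 0.1]
finger_gap: 0.0001
grip_force: 0.0
```

Run:
```python
from h import *
s=status.get_state();print(s["tcp_pos"],s["wrist_force"])
c=cam("scene")
for u in((304.4,273.5),(233.2,207.4)): print(ray(c,u,.03))
```

```text
[0.45264431 0.19743151 0.07261056] [-0.05365334 -0.01388972  0.14743407]
[0.66618203 0.13195542 0.03      ]
[ 0.64844137 -0.13392165  0.03      ]
```

>>> apply_moves(moves=[0,0,-0.04,0,0,0,0,0,-0.08,0,0,0,0,0,-0.1,0,0,0,0,0,-0.1,0,0,0,0,0,-0.1,0,0,0])

```text
clock: 2.93
tcp_pos: [0.4522, 0.1973, 0.0696]
orientation: [-0.0, 0.0, 1.0, 0.0]
wrist_force: [1.0, -0.0, 0.4]
finger_gap: -0.0003
grip_force: 0.0
```

Run:
```python
from h import *
s=status.get_state();print(s["tcp_pos"],s["wrist_force"])
```

```text
[0.45215745 0.19731023 0.06955588] [ 1.04059994 -0.0012825   0.43830401]
```

>>> apply_moves(moves=[0,0,-0.04,0,0,0,0,0,-0.04,0,0,0,0,0,-0.04,0,0,0])

```text
clock: 3.18
tcp_pos: [0.4522, 0.1973, 0.0686]
orientation: [-0.0, 0.0, 1.0, 0.0]
wrist_force: [0.7, -0.4, -0.6]
finger_gap: -0.0001
grip_force: 0.0
```

>>> apply_moves(moves=[0,0,-0.04,0,0,0,0,0,-0.04,0,0,0,0,0,-0.04,0,0,0])

```text
clock: 3.43
tcp_pos: [0.4522, 0.1973, 0.0675]
orientation: [-0.0, 0.0, 1.0, 0.0]
wrist_force: [-1.2, -0.3, 0.8]
finger_gap: -0.0002
grip_force: 0.0
```

Run:
```python
from h import *
F=[]
for i in range(4):
    c=cam("scene");F.append(status.get_state()["wrist_force"][2])
print(F)
a=cv2.resize(c["image"][170:270,330:450],None,fx=5,fy=5,interpolation=cv2.INTER_CUBIC)
cv2.imwrite("pics/s3.png",a)
```

```text
[np.float64(-0.44177310666345904), np.float64(0.17458225895264254), np.float64(-1.265651715914294), np.float64(-0.2724880367451394)]
```

View pics/s3.png

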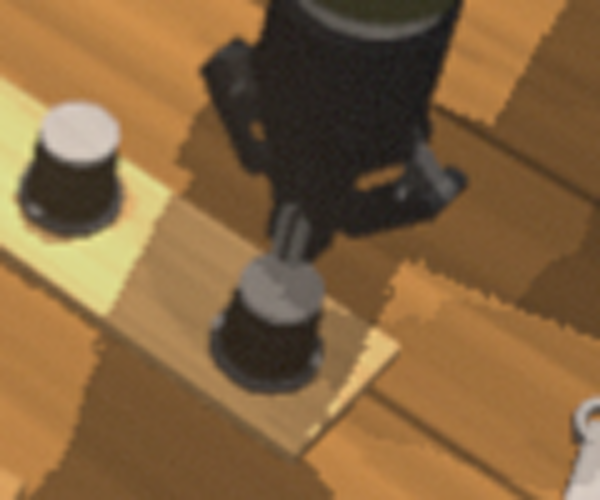

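The fingers end at crop (290,258), level with the far rim of the left cap (centre (283,290)), which fits no contact having been felt. I'll check the projection.

Run:
```python
from h import *
c=cam("scene")
for z in (.055,.06,.065,.07,.075,.08): print(z,pix(c,(.4522,.1973,z)))
print(ray(c,(388,221.6),.0595),ray(c,(388,221.6),.064), ray(c,(386.4,227.8),.064))
```

```text
0.055 [385.53056361 228.72111603]
0.06 [385.87870277 227.44635915]
0.065 [386.2294857  226.16216378]
0.07 [386.58294326 224.86842228]
0.075 [386.93910684 223.56502532]
0.08 [387.29800829 222.25186184]
[0.43378558 0.19034079 0.0595    ] [0.43722791 0.19187634 0.064     ] [0.455185   0.20013697 0.064     ]
```

>>> apply_moves(moves=[0,0,-0.04,0,0,0,0,0,-0.08,0,0,0,0,0,-0.08,0,0,0,0,0,-0.08,0,0,0])

```text
clock: 4.02
tcp_pos: [0.4521, 0.1973, 0.0655]
orientation: [-0.0, 0.0, 1.0, 0.0]
wrist_force: [1.0, -0.4, 0.1]
finger_gap: 0.0001
grip_force: 0.0
```

```bash
cat > f.py <<'E'
from h import *
F=[];Z=[]
for i in range(5):
    c=cam("scene");s=status.get_state();F.append(s["wrist_force"]);Z.append(s["tcp_pos"][2])
print("F",np.mean(F,0).round(2),np.std(F,0).round(2),"z",np.mean(Z).round(5),s["clock"])
E
python3 f.py
```

```text
F [-0.1   0.15  0.07] [0.5  0.17 0.41] z 0.0656 4.2667
```

>>> apply_moves(moves=[0,0,-0.04,0,0,0,0,0,-0.08,0,0,0,0,0,-0.08,0,0,0,0,0,-0.08,0,0,0])

```text
clock: 4.6
tcp_pos: [0.4521, 0.1973, 0.0635]
orientation: [-0.0, 0.0, 1.0, 0.0]
wrist_force: [0.6, 0.7, -0.7]
finger_gap: 0.0001
grip_force: 0.0
```

```bash
python3 f.py
```

```text
F [-0.06 -0.25  0.4 ] [0.39 0.36 0.28] z 0.06362 4.85
```

Run:
```python
from h import *
c=cam("scene");I=c["image"].copy()
a=cv2.resize(I[195:255,350:420],None,fx=9,fy=9,interpolation=cv2.INTER_CUBIC)
a=cv2.convertScaleAbs(a,alpha=1.6,beta=20)
for z,col in((.0555,(0,0,255)),(.064,(0,255,0)),(.074,(255,0,0))):
    p=(pix(c,(.4521,.1973,z))-[350,195]+.5)*9-.5; cv2.circle(a,tuple(int(v) for v in p),3,col,-1)
t=cam("top");b=cv2.resize(t["image"][240:300,140:210],None,fx=4,fy=4)
cv2.imwrite("pics/s4.png",a)
```

```text
(no output)
```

View pics/s4.png

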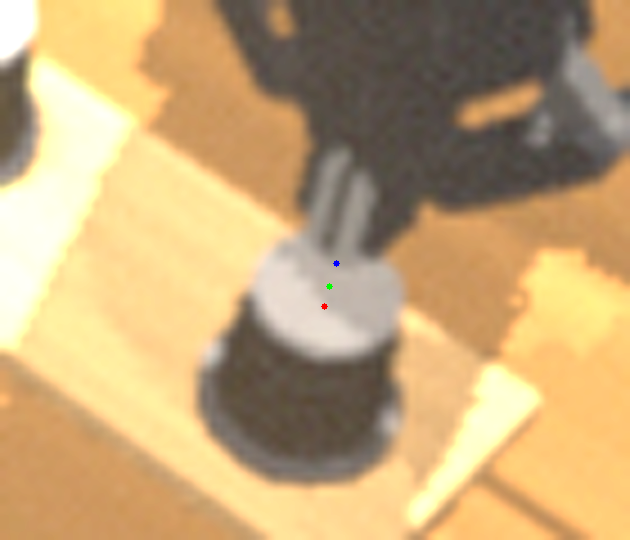

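The fingers stand over the cap centre, with tips near crop (335,255), which is about 1 cm above the cap. There is no contact yet, so I'll keep feeling downwards.

>>> apply_moves(moves=[0,0,-0.06,0,0,0,0,0,-0.12,0,0,0,0,0,-0.12,0,0,0,0,0,-0.12,0,0,0])

```text
clock: 5.28
tcp_pos: [0.4521, 0.1973, 0.0604]
orientation: [-0.0, 0.0, 1.0, -0.0]
wrist_force: [-0.5, 0.0, -0.1]
finger_gap: 0.0003
grip_force: 0.0
```

>>> apply_moves(moves=[0,0,-0.04,0,0,0,0,0,-0.08,0,0,0,0,0,-0.08,0,0,0,0,0,-0.08,0,0,0])

```text
clock: 5.62
tcp_pos: [0.4522, 0.1973, 0.0585]
orientation: [-0.0, 0.0, 1.0, 0.0]
wrist_force: [-0.7, 0.3, 0.5]
finger_gap: 0.0001
grip_force: 0.0
```

```bash
python3 f.py
```

```text
F [0.34 0.52 0.06] [0.35 0.39 0.94] z 0.05864 5.8667
```

>>> apply_moves(moves=[0,0,-0.04,0,0,0,0,0,-0.08,0,0,0,0,0,-0.08,0,0,0,0,0,-0.08,0,0,0])

```text
clock: 6.2
tcp_pos: [0.4521, 0.1973, 0.0565]
orientation: [-0.0, 0.0, 1.0, 0.0]
wrist_force: [-0.0, 0.3, -0.5]
finger_gap: -0.0
grip_force: 0.0
```

```bash
python3 f.py
```

```text
F [-0.25  0.06 -0.02] [0.12 0.47 0.46] z 0.05661 6.45
```

>>> apply_moves(moves=[0,0,-0.04,0,0,0,0,0,-0.08,0,0,0,0,0,-0.08,0,0,0,0,0,-0.08,0,0,0])

```text
clock: 6.78
tcp_pos: [0.4521, 0.1973, 0.0545]
orientation: [-0.0, 0.0, 1.0, 0.0]
wrist_force: [0.7, -0.5, -0.7]
finger_gap: -0.0004
grip_force: 0.0
```

```bash
python3 f.py
```

```text
F [-0.32 -0.49 -0.25] [0.49 0.44 0.29] z 0.05461 7.0333
```

>>> apply_moves(moves=[0,0,-0.04,0,0,0,0,0,-0.08,0,0,0,0,0,-0.08,0,0,0,0,0,-0.08,0,0,0])

```text
clock: 7.37
tcp_pos: [0.4521, 0.1973, 0.0525]
orientation: [-0.0, 0.0, 1.0, 0.0]
wrist_force: [-0.3, -0.3, -0.2]
finger_gap: 0.0
grip_force: 0.0
```

```bash
python3 f.py
python3 - <<'E'
from h import *
c=cam("scene");a=cv2.resize(c["image"][195:255,350:420],None,fx=9,fy=9,interpolation=cv2.INTER_CUBIC)
cv2.imwrite("pics/s5.png",cv2.convertScaleAbs(a,alpha=1.6,beta=20))
E
```

```text
F [0.03 0.38 0.24] [0.13 0.43 0.48] z 0.05261 7.6167
```

View pics/s5.png

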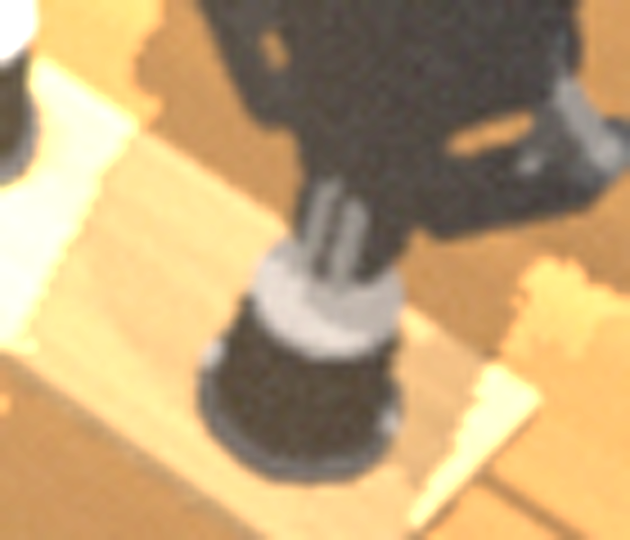

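The tips, at crop (330,282), are now almost on the cap surface (the ray for z=0.064 falls at (330,287)). I'll use 1 mm steps now.

>>> apply_moves(moves=[0,0,-0.04,0,0,0,0,0,-0.06,0,0,0,0,0,-0.06,0,0,0,0,0,-0.06,0,0,0])

```text
clock: 8.0
tcp_pos: [0.4522, 0.1973, 0.0511]
orientation: [-0.0, 0.0, 1.0, 0.0]
wrist_force: [-0.0, -0.1, -0.1]
finger_gap: -0.0001
grip_force: 0.0
```

```bash
python3 f.py
```

```text
F [0.3  0.05 0.01] [0.42 0.37 0.35] z 0.05113 8.25
```

>>> apply_moves(moves=[0,0,-0.04,0,0,0,0,0,-0.06,0,0,0,0,0,-0.06,0,0,0,0,0,-0.06,0,0,0])

```text
clock: 8.58
tcp_pos: [0.4522, 0.1973, 0.0495]
orientation: [-0.0, 0.0, 1.0, 0.0]
wrist_force: [-0.3, 0.3, 0.9]
finger_gap: 0.0002
grip_force: 0.0
```

```bash
python3 f.py
```

```text
F [-0.01 -0.29 -0.28] [0.21 0.52 0.27] z 0.04963 8.8333
```

>>> apply_moves(moves=[0,0,-0.04,0,0,0,0,0,-0.06,0,0,0,0,0,-0.06,0,0,0,0,0,-0.06,0,0,0])

```text
clock: 9.17
tcp_pos: [0.4522, 0.1973, 0.048]
orientation: [-0.0, 0.0, 1.0, 0.0]
wrist_force: [0.9, 0.3, 0.5]
finger_gap: 0.0001
grip_force: 0.0
```

```bash
python3 f.py
```

```text
F [-0.32 -0.12  0.15] [0.18 0.41 0.34] z 0.04812 9.4167
```

>>> apply_moves(moves=[0,0,-0.04,0,0,0,0,0,-0.06,0,0,0,0,0,-0.06,0,0,0,0,0,-0.06,0,0,0])

```text
clock: 9.75
tcp_pos: [0.4522, 0.1973, 0.0466]
orientation: [-0.0, 0.0, 1.0, 0.0]
wrist_force: [-1.0, -0.5, 0.9]
finger_gap: 0.0001
grip_force: 0.0
```

```bash
python3 f.py
```

```text
F [-0.29  0.26 -0.14] [0.25 0.29 0.58] z 0.04663 10.0
```

>>> apply_moves(moves=[0,0,-0.04,0,0,0,0,0,-0.06,0,0,0,0,0,-0.06,0,0,0,0,0,-0.06,0,0,0])

```text
clock: 10.33
tcp_pos: [0.4522, 0.1973, 0.0451]
orientation: [-0.0, 0.0, 1.0, 0.0]
wrist_force: [0.1, -0.4, -0.3]
finger_gap: -0.0002
grip_force: 0.0
```

```bash
python3 f.py
python3 - <<'E'
from h import *
c=cam("scene");a=cv2.resize(c["image"][195:255,350:420],None,fx=9,fy=9,interpolation=cv2.INTER_CUBIC)
cv2.imwrite("pics/s6.png",cv2.convertScaleAbs(a,alpha=1.6,beta=20))
E
```

```text
F [-0.14 -0.04 -0.11] [0.5 0.3 0.7] z 0.04512 10.5833
```

View pics/s6.png

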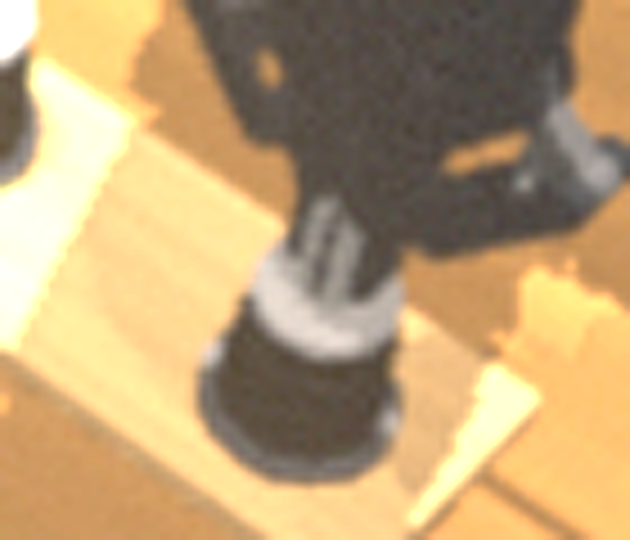

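The finger ends, at crop (325,302), are moving consistently with height. Extrapolating the three pictures puts contact near TCP z≈0.037. I'll keep stepping and feeling.

>>> apply_moves(moves=[0,0,-0.04,0,0,0,0,0,-0.08,0,0,0,0,0,-0.1,0,0,0,0,0,-0.1,0,0,0])

```text
clock: 10.97
tcp_pos: [0.4521, 0.1973, 0.0424]
orientation: [-0.0, 0.0, 1.0, -0.0]
wrist_force: [-0.1, 0.3, -0.0]
finger_gap: -0.0003
grip_force: 0.0
```

```bash
python3 f.py
```

```text
F [0.15 0.13 0.25] [0.21 0.37 0.73] z 0.04258 11.2167
```

>>> apply_moves(moves=[0,0,-0.04,0,0,0,0,0,-0.06,0,0,0,0,0,-0.06,0,0,0,0,0,-0.06,0,0,0])

```text
clock: 11.55
tcp_pos: [0.4522, 0.1973, 0.0411]
orientation: [-0.0, 0.0, 1.0, 0.0]
wrist_force: [-0.2, 0.7, 0.1]
finger_gap: 0.0001
grip_force: 0.0
```

```bash
python3 f.py
```

```text
F [-0.06 -0.13 -0.03] [0.14 0.44 0.37] z 0.04113 11.8
```

>>> apply_moves(moves=[0,0,-0.04,0,0,0,0,0,-0.08,0,0,0,0,0,-0.08,0,0,0,0,0,-0.08,0,0,0])

```text
clock: 12.13
tcp_pos: [0.4524, 0.1974, 0.0392]
orientation: [0.0, 0.0, 1.0, 0.0]
wrist_force: [-0.1, 0.3, 1.5]
finger_gap: -0.0001
grip_force: 0.7
```

```bash
python3 f.py
```

```text
F [0.43 0.41 1.02] [0.27 0.37 0.25] z 0.03923 12.3833
```

>>> apply_moves(moves=[0,0,-0.04,0,0,0,0,0,-0.06,0,0,0,0,0,-0.06,0,0,0,0,0,-0.06,0,0,0])

```text
clock: 12.72
tcp_pos: [0.4524, 0.1974, 0.0378]
orientation: [0.0, 0.0, 1.0, 0.0]
wrist_force: [-0.1, 0.8, 4.0]
finger_gap: 0.0002
grip_force: 1.9
```

```bash
python3 f.py
```

```text
F [-0.23 -0.09  4.05] [0.45 0.45 0.46] z 0.03778 12.9667
```

Contact came at z≈0.0399 with a slope of about 2 N/mm. Now I'll press to about 5 mm and hold.

>>> apply_moves(moves=[0,0,-0.05,0,0,0,0,0,-0.1,0,0,0,0,0,-0.115,0,0,0,0,0,-0.115,0,0,0,0,0,-0.115,0,0,0,0,0,-0.115,0,0,0,0,0,-0.115,0,0,0,0,0,-0.115,0,0,0,0,0,-0.115,0,0,0,0,0,-0.115,0,0,0,0,0,-0.115,0,0,0,0,0,-0.115,0,0,0])

```text
clock: 13.97
tcp_pos: [0.4524, 0.1974, 0.0353]
orientation: [0.0, 0.0, 1.0, 0.0]
wrist_force: [-1.8, -0.8, 9.1]
finger_gap: 0.0001
grip_force: 4.2
```

```bash
python3 f.py
```

```text
F [-1.1  -0.47  8.33] [0.45 0.47 0.37] z 0.03526 14.2167
```

The left mount gives 8.3 N at about 4.6 mm, which is 1.81 N/mm, so it is the middle grade. On to the next mount.

>>> apply_moves(moves=[0,0,0.6,0,0,0,0,0,1.2,0,0,0,-0.36,-5.26,1.2,0,0,0,-0.36,-5.26,1.2,0,0,0,-0.36,-5.26,1.2,0,0,0,-0.36,-5.26,1.2,0,0,0,-0.36,-5.26,1.2,0,0,0,-0.36,-5.26,1.2,0,0,0,-0.36,-5.26,0.6,0,0,0,-0.36,-5.26,0.35,0,0,0,-0.36,-5.26,0.22,0,0,0,-0.36,-5.26,0.16,0,0,0,-0.36,-5.26,0.16,0,0,0,-0.36,-5.26,0.16,0,0,0,-0.36,-5.26,0.16,0,0,0])

```text
clock: 15.47
tcp_pos: [0.4435, 0.0662, 0.0391]
orientation: [0.0, 0.0, 1.0, 0.0]
wrist_force: [-0.4, 0.3, 1.2]
finger_gap: 0.0001
grip_force: 0.4
```

```bash
python3 f.py
```

```text
F [0.04 0.63 0.87] [0.32 0.34 0.8 ] z 0.03911 15.7167
```

>>> apply_moves(moves=[0,0,-0.06,0,0,0,0,0,-0.12,0,0,0,0,0,-0.16,0,0,0,0,0,-0.16,0,0,0,0,0,-0.16,0,0,0,0,0,-0.16,0,0,0,0,0,-0.16,0,0,0,0,0,-0.16,0,0,0,0,0,-0.16,0,0,0,0,0,-0.16,0,0,0,0,0,-0.16,0,0,0,0,0,-0.16,0,0,0,0,0,-0.16,0,0,0])

```text
clock: 16.8
tcp_pos: [0.4437, 0.0658, 0.0349]
orientation: [0.0, 0.0, 1.0, 0.0]
wrist_force: [2.0, -0.1, 3.9]
finger_gap: 0.0
grip_force: 2.1
```

```bash
python3 f.py
```

```text
F [3.   0.32 4.07] [0.62 0.25 0.45] z 0.03489 17.05
```

The second mount is soft, at 4.1 N for about 5 mm. Now the third.

>>> apply_moves(moves=[0,0,0.6,0,0,0,0,0,1.2,0,0,0,0.3,-5.4,1.2,0,0,0,0.3,-5.4,1.2,0,0,0,0.3,-5.4,1.2,0,0,0,0.3,-5.4,1.2,0,0,0,0.3,-5.4,1.2,0,0,0,0.3,-5.4,1.2,0,0,0,0.3,-5.4,0.6,0,0,0,0.3,-5.4,0.35,0,0,0,0.3,-5.4,0.22,0,0,0,0.3,-5.4,0.16,0,0,0,0.3,-5.4,0.16,0,0,0,0.3,-5.4,0.16,0,0,0,0.3,-5.4,0.16,0,0,0])

```text
clock: 18.3
tcp_pos: [0.4501, -0.0681, 0.0389]
orientation: [-0.001, -0.0, 1.0, 0.0]
wrist_force: [-2.1, 2.7, 2.8]
finger_gap: 0.0002
grip_force: 1.6
```

```bash
python3 f.py
```

```text
F [-1.41  1.62  3.45] [0.47 0.27 0.26] z 0.03898 18.55
```

>>> apply_moves(moves=[0,0,-0.06,0,0,0,0,0,-0.12,0,0,0,0,0,-0.18,0,0,0,0,0,-0.18,0,0,0,0,0,-0.18,0,0,0,0,0,-0.18,0,0,0,0,0,-0.18,0,0,0,0,0,-0.18,0,0,0,0,0,-0.18,0,0,0,0,0,-0.18,0,0,0,0,0,-0.18,0,0,0,0,0,-0.18,0,0,0,0,0,-0.18,0,0,0])

```text
clock: 19.63
tcp_pos: [0.4511, -0.069, 0.0354]
orientation: [0.001, 0.0, 1.0, 0.0]
wrist_force: [-4.7, 2.9, 13.1]
finger_gap: -0.0004
grip_force: 7.1
```

```bash
python3 f.py
```

```text
F [-4.3   3.96 14.27] [0.38 0.47 0.48] z 0.0354 19.8833
```

The third mount is firm: 14.3 N at about 4.5 mm. So left is middle, centre is soft and right is firm. I'll lift, open and re-measure the caps and recesses.

>>> apply_moves(moves=[0,0,0.6,0,0,0,0,0,1.6,0,0,0,0,0,2.4,0,0,0,0,0,2.4,0,0,0,0,0,2.4,0,0,0,0,0,2.4,0,0,0], claw=100)

```text
clock: 20.38
tcp_pos: [0.4507, -0.0694, 0.0937]
orientation: [0.0, 0.001, 1.0, -0.0]
wrist_force: [-0.1, 0.1, -0.6]
finger_gap: 0.0722
grip_force: 0.0
```

```bash
cat > r.py <<'E'
from m import *
G={"square":(.6648,.1301,.03),"round":(.6470,-.1368,.03)}
M={"left":(.4525,.1974,.064),"mid":(.4435,.066,.064),"right":(.451,-.069,.064)}
for n in("top","scene"):
    c=cam(n);I=c["image"];h=cv2.cvtColor(I,cv2.COLOR_BGR2HSV)
    m=(h[...,1]<80)&(h[...,2]>100)
    for k,P in M.items():
        b=blobs(m,[pix(c,P)])[0]
        print(n,k,b,b is not None and ray(c,b[0],.064).round(4)[:2])
    # rectify to metric plan at z=.03 (0.5 mm/px) and fit recess rim
    for k,P in G.items():
        w=np.array([[ray(c,pix(c,P),.03)]])
        xs=np.arange(-.06,.06,.0005);X,Y=np.meshgrid(xs,xs,indexing="ij")
        T=np.array(c["camera_from_world"])
        uv=cv2.projectPoints(np.stack([P[0]+X.ravel(),P[1]+Y.ravel(),np.full(X.size,.03)],1),cv2.Rodrigues(T[:3,:3])[0],T[:3,3],np.array(c["camera_matrix"]),np.array(c["dist_coeffs"]))[0].reshape(*X.shape,2).astype(np.float32)
        g=cv2.remap(cv2.cvtColor(I,cv2.COLOR_BGR2GRAY),uv[...,0],uv[...,1],cv2.INTER_CUBIC)
        bh=cv2.morphologyEx(cv2.GaussianBlur(g,(0,0),2),cv2.MORPH_BLACKHAT,np.ones((19,19)))
        R=np.hypot(X,Y);mask=(R>.020)&(R<.042)
        t=np.percentile(bh[mask],80);pts=np.argwhere(mask&(bh>=t)).astype(np.float32)
        for _ in range(6):
            A=np.c_[pts,np.ones(len(pts))];s=np.linalg.lstsq(A,(pts**2).sum(1),rcond=None)[0]
            ce=s[:2]/2;r=np.sqrt(s[2]+ce@ce);d=abs(np.hypot(*(pts-ce).T)-r);pts=pts[d<max(3,np.percentile(d,90))]
        print(n,k,(np.array(P[:2])+ce*.0005-.06).round(4),"r",(r*.0005).round(4),len(pts))
        v=cv2.cvtColor(g,cv2.COLOR_GRAY2BGR);cv2.circle(v,(int(ce[1]),int(ce[0])),int(r),(0,0,255),1)
        G2=globals().setdefault("V",[]);G2.append(v)
cv2.imwrite("pics/ring.png",np.vstack([np.hstack(V[:2]),np.hstack(V[2:])]))
E
python3 r.py
```

```text
top left (array([175.3, 270.9]), array([15.2, 15.9]), np.int32(211)) [0.4514 0.1969]
top mid (array([227.6, 274.1]), array([14.7, 15.6]), np.int32(193)) [0.4437 0.0672]
top right None False
top square [0.6638 0.1296] r 0.0316 2150
top round [ 0.6454 -0.1384] r 0.0311 1956
scene left (array([385.9, 226.8]), array([13.3, 16.9]), np.int32(198)) [0.4536 0.1975]
scene mid (array([345.6, 196.2]), array([11.7, 15.3]), np.int32(160)) [0.444  0.0673]
scene right (array([304.2, 171.7]), array([10.1, 14.5]), np.int32(132)) [ 0.4522 -0.0671]
scene square [0.6661 0.1309] r 0.0314 1846
scene round [ 0.6471 -0.1376] r 0.0304 1854
```

View pics/ring.png

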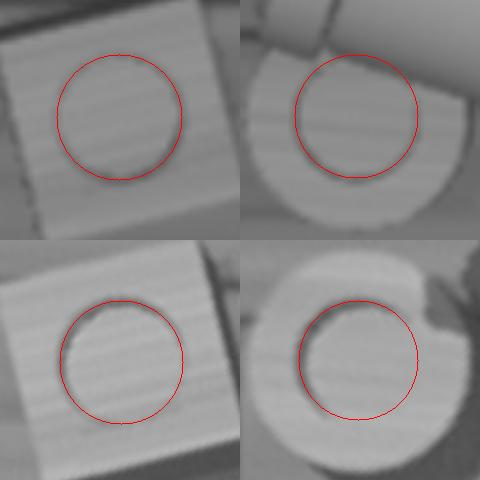

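The rims are fitted well: square recess at about (0.665,0.130), round recess at about (0.646,-0.138). Now I'll descend over the firm mount.

>>> apply_moves(moves=[0,0,-1,0,0,0,0,0,-2,0,0,0,0,0,-3,0,0,0,0,0,-3.5,0,0,0,0,0,-3.9,0,0,0,0,0,-3.9,0,0,0,0,0,-3.9,0,0,0], claw=100)

```text
clock: 21.07
tcp_pos: [0.4495, -0.0688, -0.0043]
orientation: [-0.001, 0.0, 1.0, 0.001]
wrist_force: [0.7, -0.1, 0.5]
finger_gap: 0.0855
grip_force: 0.0
```

```bash
python3 f.py
python3 - <<'E'
from h import *
c=cam("scene");a=cv2.resize(c["image"][130:210,260:350],None,fx=7,fy=7,interpolation=cv2.INTER_CUBIC)
cv2.imwrite("pics/g1.png",cv2.convertScaleAbs(a,alpha=1.6,beta=20))
E
```

```text
F [-0.1   0.21  0.02] [0.43 0.28 0.71] z -0.00287 21.3167
```

View pics/g1.png

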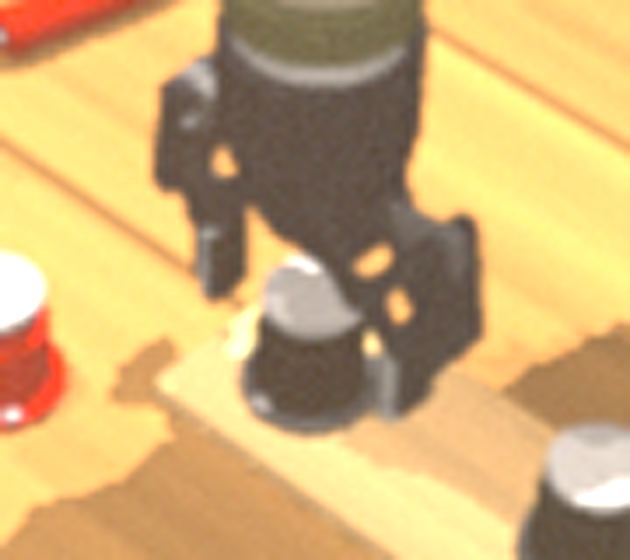

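Run:
```python
from h import *
c=cam("scene")
for z in (0.01,.02,.03,.04): print(z,ray(c,(317.1,189.3),z)[:2].round(4),ray(c,(290.7,172.1),z)[:2].round(4))
for z in (.02,.03,.04): print(pix(c,(.4605,-.026,z)),pix(c,(.4605,-.112,z)))
```

```text
0.01 [ 0.4372 -0.0314] [ 0.4394 -0.1292]
0.02 [ 0.4444 -0.0256] [ 0.4466 -0.1223]
0.03 [ 0.4515 -0.0199] [ 0.4537 -0.1154]
0.04 [ 0.4587 -0.0141] [ 0.4609 -0.1085]
[312.99447323 192.43257512] [289.89861043 176.50663101]
[313.1384016  189.91518065] [289.88997436 173.96996092]
[313.28431138 187.36418824] [289.88123583 171.40045174]
```

The open fingertips (crop (400,415) and (215,295)) straddle the body at about z≈0.03, above the flange, as predicted. I'll close the grip.

>>> apply_moves(moves=[0,0,0,0,0,0,0,0,0,0,0,0,0,0,0,0,0,0,0,0,0,0,0,0,0,0,0,0,0,0,0,0,0,0,0,0,0,0,0,0,0,0,0,0,0,0,0,0], claw=0, newtons=40)

```text
clock: 22.08
tcp_pos: [0.451, -0.0695, -0.0028]
orientation: [0.0, 0.0, 1.0, -0.0]
wrist_force: [-2.7, -0.8, 6.3]
finger_gap: 0.0428
grip_force: 40.4
```

```bash
python3 f.py
```

```text
F [-1.52 -0.57  5.59] [0.53 0.48 0.29] z -0.00281 22.3333
```

>>> apply_moves(moves=[0,0,0.3,0,0,0,0,0,1,0,0,0,0,0,2,0,0,0,0,0,2.4,0,0,0,2,-0.7,2.4,0,0,0,3,-1.07,2.4,0,0,0,4,-1.42,2.4,0,0,0,5,-1.78,2.4,0,0,0,6,-2.13,2.4,0,0,0,7,-2.5,2.4,0,0,0,7.8,-2.77,2.4,0,0,0,7.8,-2.77,2.4,0,0,0,7.8,-2.77,2.4,0,0,0])

```text
clock: 23.42
tcp_pos: [0.6458, -0.1384, 0.0556]
orientation: [-0.001, 0.0, 1.0, 0.0]
wrist_force: [-1.3, -0.2, -2.2]
finger_gap: 0.0429
grip_force: 41.2
```

Run:
```python
from m import *
s=status.get_state();print(s["tcp_pos"],s["finger_gap"],s["wrist_force"])
c=cam("scene");h=cv2.cvtColor(c["image"],cv2.COLOR_BGR2HSV)
z=.064+.06
p=pix(c,(.6463,-.138,z));print("pred",p)
for v in(90,110,130):
    m=(h[...,1]<80)&(h[...,2]>v)
    b=blobs(m,[p])[0];print(b,b is not None and ray(c,b[0],z))
x,y=int(p[0]),int(p[1]);print(h[y-10:y+14:2,x-14:x+15:4,2])
cv2.imwrite("pics/p1.png",cv2.convertScaleAbs(cv2.resize(c["image"][y-45:y+45,x-45:x+45],None,fx=6,fy=6,interpolation=cv2.INTER_CUBIC),alpha=1.6,beta=20))
```

```text
[ 0.64580488 -0.13843882  0.05562516] 0.04285861703288219 [-1.25965115 -0.19254513 -2.17893081]
pred [228.7728766  180.97945822]
(array([225.6, 183.7]), array([ 6.5, 11.3]), np.int32(61)) [ 0.65751379 -0.13665809  0.124     ]
None False
None False
[[ 50  45  49  50  46  52  71 187]
 [ 52  45  50  51  51  50  69 150]
 [169  46  53  50  49  50  64  74]
 [182  46  51  53  49  48  59  69]
 [184  64  54  73  58  50  57  56]
 [183 147  86  95  50  49  54  54]
 [142 158 104 112  47  58  55  50]
 [148 169 113 112  74  76  52  49]
 [177 130  65 111 101  49  50  50]
 [183 167  51  90 101  52  51  50]
 [193 179  77  47  51  53  51  51]
 [192 149  84  50  48  84  49 114]]
```

Cap is hidden by the gripper, so I'll lower it and feel for the rim.

>>> apply_moves(moves=[0,0,-0.5,0,0,0,0,0,-1.0,0,0,0,0,0,-1.4,0,0,0,0,0,-1.6,0,0,0,0,0,-1.6,0,0,0,0,0,-1.7,0,0,0,0,0,-1.78,0,0,0,0,0,-1.78,0,0,0,0,0,-1.78,0,0,0])

```text
clock: 24.22
tcp_pos: [0.646, -0.1385, 0.0125]
orientation: [0.0, 0.0, 1.0, -0.0]
wrist_force: [0.9, -0.7, -2.3]
finger_gap: 0.0429
grip_force: 41.3
```

```bash
python3 f.py
```

```text
F [ 0.74 -0.3  -2.56] [0.14 0.69 0.65] z 0.01247 24.4667
```

>>> apply_moves(moves=[0,0,-0.06,0,0,0,0,0,-0.12,0,0,0,0,0,-0.16,0,0,0,0,0,-0.16,0,0,0])

```text
clock: 24.8
tcp_pos: [0.646, -0.1386, 0.0092]
orientation: [0.0, 0.0, 1.0, -0.0]
wrist_force: [-1.4, 0.2, 4.6]
finger_gap: 0.0424
grip_force: 42.0
```

```bash
python3 f.py
```

```text
F [-1.27  0.3   5.67] [0.33 0.41 0.5 ] z 0.00925 25.05
```

It's on the floor of the recess, at the expected height. I'll release, lift and look while moving on.

>>> apply_moves(moves=[0,0,0,0,0,0,0,0,0,0,0,0,0,0,0,0,0,0,0,0,0,0,0,0,0,0,0,0,0,0,0,0,0,0,0,0,0,0,0.5,0,0,0,0,0,1.5,0,0,0,0,0,2.5,0,0,0,0,0,3.6,0,0,0,0,0,3.6,0,0,0,-8.09,8.22,3.6,0,0,0,-8.09,8.22,3.6,0,0,0,-8.09,8.22,3.6,0,0,0,-8.09,8.22,3.6,0,0,0,-8.09,8.22,3.6,0,0,0,-8.09,8.22,3.6,0,0,0,-8.09,8.22,3.6,0,0,0,-8.09,8.22,3.6,0,0,0,-8.09,8.22,3.6,0,0,0], claw=100)

```text
clock: 26.72
tcp_pos: [0.4419, 0.0684, 0.0983]
orientation: [-0.0, -0.001, 1.0, 0.0]
wrist_force: [0.4, -0.4, 0.9]
finger_gap: 0.0854
grip_force: 0.0
```

```bash
cat > q.py <<'E'
from m import *
s=status.get_state();print(s["tcp_pos"],s["finger_gap"])
Q={"round":(.6463,-.138,.076),"square":(.665,.130,.076),"mid":(.4438,.0672,.064),"left":(.4525,.1974,.064)}
for n in("top","scene"):
    c=cam(n);h=cv2.cvtColor(c["image"],cv2.COLOR_BGR2HSV);m=(h[...,1]<80)&(h[...,2]>100)
    for k,P in Q.items():
        b=blobs(m,[pix(c,P)])[0];print(n,k,b and b[1],b is not None and ray(c,b[0],P[2]).round(4)[:2])
E
python3 q.py
```

```text
[0.44191999 0.06841247 0.09832399] 0.0854101654233876
top round [14.6 15.8] [ 0.6447 -0.1372]
top square None False
top mid None False
top left None False
scene round [12.1 15.4] [ 0.6471 -0.1351]
scene square None False
scene mid [10.8 15.1] [0.4444 0.0673]
scene left [13.2 16.9] [0.4537 0.1974]
```

The firm mount sits within about 2 mm of the round recess centre. Now the soft one.

>>> apply_moves(moves=[0,0,-1,0,0,0,0,0,-2,0,0,0,0,0,-3,0,0,0,0,0,-3.6,0,0,0,0,0,-4.04,0,0,0,0,0,-4.04,0,0,0,0,0,-4.04,0,0,0,0,0,-4.04,0,0,0])

```text
clock: 27.48
tcp_pos: [0.4448, 0.0665, -0.0023]
orientation: [0.001, 0.001, 1.0, 0.0]
wrist_force: [0.2, -0.1, -0.4]
finger_gap: 0.0857
grip_force: 0.0
```

>>> apply_moves(moves=[0,0,0,0,0,0,0,0,0,0,0,0,0,0,0,0,0,0,0,0,0,0,0,0,0,0,0,0,0,0,0,0,0,0,0,0,0,0,0,0,0,0,0,0,0,0,0,0,0,0,0,0,0,0], claw=0)

```text
clock: 28.23
tcp_pos: [0.4443, 0.0665, -0.0018]
orientation: [0.001, 0.0, 1.0, -0.001]
wrist_force: [-0.8, -2.3, 5.0]
finger_gap: 0.0429
grip_force: 40.1
```

```bash
python3 f.py
```

```text
F [-0.6  -2.62  4.84] [0.52 0.43 0.23] z -0.00177 28.4833
```

>>> apply_moves(moves=[0,0,0.3,0,0,0,0,0,1,0,0,0,0,0,2,0,0,0,0,0,2.4,0,0,0,2,0.55,2.4,0,0,0,3,0.83,2.4,0,0,0,4,1.1,2.4,0,0,0,5,1.4,2.4,0,0,0,6,1.65,2.4,0,0,0,7,1.95,2.4,0,0,0,8,2.2,2.4,0,0,0,8.84,2.44,2.4,0,0,0,8.84,2.44,2.4,0,0,0,8.84,2.44,2.4,0,0,0])

```text
clock: 29.65
tcp_pos: [0.6646, 0.1285, 0.0565]
orientation: [-0.001, 0.0, 1.0, 0.0]
wrist_force: [-0.1, 0.9, -2.4]
finger_gap: 0.043
grip_force: 41.3
```

>>> apply_moves(moves=[0,0,-0.5,0,0,0,0,0,-1.0,0,0,0,0,0,-1.4,0,0,0,0,0,-1.6,0,0,0,0,0,-1.6,0,0,0,0,0,-1.7,0,0,0,0,0,-1.78,0,0,0,0,0,-1.78,0,0,0,0,0,-1.78,0,0,0])

```text
clock: 30.4
tcp_pos: [0.6645, 0.1281, 0.0129]
orientation: [0.0, 0.0, 1.0, 0.0]
wrist_force: [-0.3, 0.0, -1.9]
finger_gap: 0.043
grip_force: 41.5
```

```bash
python3 f.py
```

```text
F [ 0.24 -0.04 -2.77] [0.6  0.31 0.18] z 0.01297 30.65
```

No rim contact, so it is in the recess. I'll set it down.

>>> apply_moves(moves=[0,0,-0.06,0,0,0,0,0,-0.12,0,0,0,0,0,-0.16,0,0,0,0,0,-0.16,0,0,0])

```text
clock: 30.98
tcp_pos: [0.6647, 0.1281, 0.0103]
orientation: [0.001, 0.0, 1.0, -0.0]
wrist_force: [-3.6, -0.2, 7.0]
finger_gap: 0.0429
grip_force: 42.3
```

```bash
python3 f.py
```

```text
F [-2.74  0.64  6.29] [0.28 0.62 0.43] z 0.0103 31.2333
```

>>> apply_moves(moves=[0,0,0,0,0,0,0,0,0,0,0,0,0,0,0,0,0,0,0,0,0,0,0,0,0,0,0,0,0,0,0,0,0,0,0,0,0,0,0.5,0,0,0,0,0,1.5,0,0,0,0,0,2.5,0,0,0,0,0,3.6,0,0,0,0,0,4.2,0,0,0,-8.2,-5.0,4.2,0,0,0,-8.2,-5.0,4.2,0,0,0,-8.2,-5.0,4.2,0,0,0,-8.2,-5.0,4.2,0,0,0,-8.2,-5.0,4.2,0,0,0,-8.2,-5.0,4.2,0,0,0,-8.2,-5.0,4.2,0,0,0,-8.2,-5.0,4.2,0,0,0], claw=100)

```text
clock: 32.82
tcp_pos: [0.4584, 0.0025, 0.1141]
orientation: [0.0, 0.001, 1.0, 0.0]
wrist_force: [0.7, 0.2, -0.2]
finger_gap: 0.0855
grip_force: 0.0
```

```bash
python3 q.py; python3 r.py | grep -E "scene left|top left"
```

```text
[0.45839463 0.00246327 0.11412054] 0.08554432821785271
top round [14.7 15.7] [ 0.6447 -0.1372]
top square [14.4 15.6] [0.6627 0.1292]
top mid None False
top left [15.2 15.8] [0.4514 0.1971]
scene round [11.9 15.5] [ 0.6469 -0.1354]
scene square [15.2 17.3] [0.6646 0.1309]
scene mid None False
scene left [12.8 17. ] [0.454  0.1979]
top left (array([175.2, 270.9]), array([15.2, 15.8]), np.int32(210)) [0.4514 0.1971]
scene left (array([385.9, 227. ]), array([12.8, 17. ]), np.int32(192)) [0.454  0.1979]
```

Both seated mounts are within 2 mm of their recess centres, and the left mount hasn't moved. Handing in.

```bash
python3 -c "
from workcell import job;print(job.hand_in())"
```

```text
the job is handed in; nothing more can be done
None
```

I pressed all three mounts left to right (middle, soft, firm), set the soft one in the square seat and the firm one in the round seat, and left the middle one where it stood; the job is handed in, with no verdict shown.

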